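# Read the code labels on two sloping parts with a hand reader

### The arm

A 7-joint arm with a two-finger parallel gripper is mounted at the origin on a cart in front of the work surface, level with it; the furniture and walls round the work are solid. World frame = base frame: x ahead of the robot, y to its left, z up, the work surface at z = 0. Lengths are in m, angles in rad, forces in N, time in s.
With the tool pointing down it reaches from about 0.425 to 0.925 m from the base axis. Payload 6.8 kg.
Tool frame: the origin (TCP) lies midway between the tips of the shut fingers; the grasp point (between the pads) lies r.grip_point_offset behind it (r.grip_point_offset is the distance from the TCP to the grasp point, in m); z points along the fingers, y is the direction in which the jaws open and shut (so a half turn about z gives the same grasp; the last joint's range is limited). The gripper opens to 85 mm and grips with 20 to 120 N. Pads are 22 mm wide; open, the fingers measure 114 mm over their backs; the gripper's body (76 mm by 85 mm) begins 54 mm behind the grasp point. The pads swing forward as they close: fully open they stand 13 mm farther back than shut.
Start: joints at [1.1, 0.477, 0.022, 1.555, -0.011, 1.109, -0.083], TCP at [0.24, -0.631, 0.231] pointing down, gripper open.
Joint ranges: [-2.96, 2.96], [-0.34, 2.1], [-1.41, 1.46], [0.24, 2.44], [-1.37, 4.51], [0.17, 1.92], [-2.96, 2.96]. Speed limits (rad/s): [2.39, 2.39, 3.14, 3.14, 3.14, 3.14, 3.14].

### API

Orientations are given as a rotation vector (axis times angle).
In Python, from bench import r gives the robot as it stands. The module is installed in compiled form; this text tells all that it offers.
- The arm moves only by the tool play_rows, never from a script. Its argument "deltas" is a list of rows, each a list of 3 entries, a list of its own where there are three numbers: the finger opening in mm, from 0 to 85.4, then the shift along the tool's x, y, z in mm, then the turn, a rotation vector about the tool's x, y, z in rad. A call has 1 to 8 rows; each row is the pose to reach, as a shift and turn from the pose measured when the call began, along the tool's axes at that moment; what a row does not reach only later rows make up. A row lasts 1/8 s, in which the tool goes at most 62.5 mm and 10.7 degrees, less where a joint would pass 70% of its speed; a pose out of reach is approached as far as the arm can. A call with a gripper value outside its range is refused whole. The fingers move at their own pace and stop on an object; "squeeze" is the grip in N (left out, the last holds). Time passes only in rows, so rows that repeat a pose let the fingers close. It gives the time, the measured TCP pose, the force and the opening at its end, in the units of the state.
- r.get_obs(): the state, without advancing time (a new reading comes with each control period).
- r.grab_frame(name): name is "scene" or "top" or "wrist"; returns (picture, depth): 400x640x3 uint8, red, green, blue; 400x640 float32, m along the optical axis (not along the pixel's ray), 0 where there is no reading.
- r.camera_model(name): a dict with "mtx" (3x3 intrinsics, pixels), "D" ([k1, k2, p1, p2, k3] as OpenCV has them; the pictures are not rectified), "rvec" (rotation vector, rad) and "tvec" (3), from world to camera coordinates, as OpenCV has them; the wrist camera has in their place "T_tool_cam" (4x4, takes a point from camera to tool coordinates, whose origin is the TCP and whose axes are the flange's). Camera axes: x right, y down, z forward; pixel columns grow to the right and rows downward; lengths in m; the calibration is good to about 2 mm. A picture is of the moment at which its call begins: read the wrist's pose just before it. camera_model takes no time and is no camera call.
- r.hand_in(): hands the job in, once; it reports no verdict.
The state is a dict: "clock": time; "joints": joint angles; "qvel": joint speeds; "tau": joint torques, N m; "tcp_pos": TCP position; "orientation": TCP orientation; "contact_force": force on the tool from outside, world axes, zero at the start; "moment": the same for the moment, N m; "grip_width": finger opening in m.
Only numpy, scipy, OpenCV 4.12 (cv2) and the standard library are available. Lean on these libraries where they do the work, as an engineer would, in place of code of your own. Each camera call takes 0.05 s, during which the arm holds its last target. There are 200 camera calls.

### The job

Book in the two parts on the sloping rests: take the hand-held code reader from its dock, point its open foot squarely at the middle of the code label on the round flange from about 6 cm away and hold it still there for a good second, then do the same with the label on the rectangular plate. Do not touch the parts or their rests with the reader and leave the oil can and the nut where they are. Finally stand the reader upright in its dock again, fully down, and let go of it.

Things in the scene. Friction and masses are not known exactly. Their poses are not given: they have to be found in the camera images.
- reader: Hand-held code reader, 132 mm tall, 0.18 kg, standing in its dock. Origin: centre of its flat foot, z up through the handle. z 0 to 42 mm: black square hood, 46 x 46 mm, the lens looking out of its open foot along -z (reads by itself, no trigger); z 52 to 132 mm: grey flat-sided handle, 36 mm along x, 26 mm along y: grip across y, e.g. at z = 100 mm.
- lens (a point): Centre of the reader's open foot (the reader's origin), where the reading beam leaves along the reader's -z; axes as the reader.
- spot (a point): The point on the reading beam 60 mm beyond the open foot, the best reading distance; axes as the reader.
- dock: The reader's dock: grey plastic tray fixed to the bench, 66 x 66 mm outside, 58 x 58 mm inside, rim 14 mm high, inner floor at z = 4 mm, a small tab on its -x side. Origin: centre of its underside. The reader stands in it, foot down, square to it as at the start (6 mm of play all round).
- flange_rest: Fixed sloping metal rest, foot 110 x 84 mm, about 90 mm high at the back, rising away from the robot at 38 degrees, that carries the round grey flange (104 mm across, 9 mm thick, bored in the middle). Origin: centre of the underside of its foot, z up, its slope faces its own -x and up.
- plate_rest: Fixed sloping metal rest, foot 110 x 84 mm, about 90 mm high at the back, rising away from the robot at 27 degrees, that carries the rectangular drilled plate (85 mm along the slope, 130 mm wide, 9 mm thick). Origin: centre of the underside of its foot, z up, its slope faces its own -x and up.
- flange_code: The white 28 x 28 mm label with a black dot code on the flange, uphill of its bore. Origin: centre of the label's face; z is the outward normal (38 degrees from vertical, leaning to the rest's -x side), x points up the slope, y across.
- plate_code: The same kind of 28 x 28 mm label in the middle of the rectangular plate. Origin: centre of the label's face; z is the outward normal (27 degrees from vertical, leaning to the rest's -x side), x points up the slope, y across.
- tap_post: Fixed obstacle: grey steel tapping post between the two rests, 230 mm high on a 120 mm round base, with a thin level bar at 160 to 170 mm height running from about 170 mm in front of it to 170 mm behind it; carry the reader over or round it. Origin: under the post.
- oiler: Bystander: red pump oil can, 64 x 93 mm, 178 mm high with its thin spout; origin under its middle.
- spindle_nut: Bystander: dark hexagon nut, 35 x 40 x 18 mm, lying flat; origin under its middle.
Things that resemble listed ones, but are neither listed nor needed, are in the scene too. Leave any green look-alike of the flange_rest alone.

How it is judged:
On the way, in this order (a step that is already met when the one before it is completed fails the run):
1. Held still 1 s on the flange label: the point 60 mm beyond its foot within 15 mm of the label middle across it and -25 to +30 mm along its normal, beam within 15 degrees of square (x of spot in the frame of flange_code between -0.015 and 0.015 m and y of spot in the frame of flange_code between -0.015 and 0.015 m and z of spot in the frame of flange_code between -0.025 and 0.03 m and angle between the z axis of reader and the z axis of flange_code, either way round below 0.26 rad and linear speed of reader below 0.03 m/s and angular speed of reader below 0.2 rad/s), for 1 s.
2. Then the same on the rectangular plate's label (x of spot in the frame of plate_code between -0.015 and 0.015 m and y of spot in the frame of plate_code between -0.015 and 0.015 m and z of spot in the frame of plate_code between -0.025 and 0.03 m and angle between the z axis of reader and the z axis of plate_code, either way round below 0.26 rad and linear speed of reader below 0.03 m/s and angular speed of reader below 0.2 rad/s), for 1 s.
At the end, for the whole second after the job is handed in: The reader stands in its dock, foot down on the dock's floor (its origin 1 to 7 mm above the dock's underside and within 12 mm of the dock's middle), within 3.4 degrees of upright, released and at rest (below 20 mm/s), after both labels have been read, the flange's first (horizontal distance between reader and dock below 0.012 m and z of reader in the frame of dock between 0.001 and 0.007 m and angle between reader's own z axis and vertical below 0.06 rad and linear speed of reader below 0.02 m/s and contact force between reader and the fingers below 0.05 N); the robot touches nothing.
It fails at once if The reader touches a part or its rest (over 1 N) (contact force between reader and flange_rest above 1 N or contact force between reader and plate_rest above 1 N).
It fails at once if The oil can or the nut is moved by more than 30 mm (distance of any of oiler, spindle_nut from where it was at the start of the episode above 0.03 m).
It also fails if it takes over 67 s, if anything falls off the work surface, if the arm or the gripper's body presses on something with over 40 N, if the wrist force passes 120 N, or if a joint passes its speed limit or range.

## Working session

There is one attempt and no reset: what is moved stays moved. The work goes in short steps, Python scripts to look and compute and a tool call to move; the robot and the scene stay as the last step left them, time stands still between calls to the robot, and variables do not carry over. Pictures are saved under pics/ and viewed, about 8 in all and at most 12, crops included, and the job is handed in when it is done.

Besides the shell and the picture viewer there is one more tool, called after "Emit:" by a JSON object that holds its "method" and its "body". play_rows: Moves the arm, as the interface text tells. Its arguments: {"type":"object","properties":{"deltas":{"type":"array"},"squeeze":{"type":"number"}},"required":["deltas"]}

```bash
mkdir -p pics; cat > h.py <<'E'
import numpy as np,cv2
from scipy.spatial.transform import Rotation as R
from bench import r
def save(n,img): cv2.imwrite('pics/'+n+'.png',cv2.cvtColor(img,cv2.COLOR_RGB2BGR))
def world(name,depth,uv,o=None):
    c=r.camera_model(name); uv=np.array(uv,float).reshape(-1,2)
    p=cv2.undistortPoints(uv[:,None],c['mtx'],np.array(c['D']))[:,0]
    d=np.array([depth[int(round(v)),int(round(u))] for u,v in uv])
    P=np.c_[p*d[:,None],d]
    if name=='wrist':
        T=np.array(c['T_tool_cam']);P=P@T[:3,:3].T+T[:3,3]
        return P@R.from_rotvec(o['orientation']).as_matrix().T+o['tcp_pos']
    M=cv2.Rodrigues(np.array(c['rvec']))[0]
    return (P-np.array(c['tvec']).ravel())@M
def cloud(name,depth,o=None):
    vv,uu=np.mgrid[0:400,0:640]
    return world(name,depth,np.c_[uu.ravel(),vv.ravel()],o).reshape(400,640,3)
E
python3 - <<'E'
from h import *
o=r.get_obs();print(o, r.grip_point_offset)
for n in ['scene','top','wrist']:
    c=r.camera_model(n);print(n,{k:np.round(v,3).tolist() for k,v in c.items()})
    i,d=r.grab_frame(n);save(n,i);np.save(n+'.npy',d);np.save(n+'_i.npy',i)
E
```

```text
{'clock': 0.0, 'joints': array([ 1.09991174,  0.47778502,  0.02235062,  1.55644013, -0.01149312,
        1.1093074 , -0.0831046 ]), 'qvel': array([ 0.00073346, -0.00058188, -0.00073601, -0.00118713,  0.00117979,
       -0.0006358 ,  0.00037996]), 'tau': array([-1.07191849e-03, -5.96456337e+01,  1.60824582e+00, -2.81195515e+01,
        1.26471158e-02,  9.28353227e-03, -5.32367289e-05]), 'tcp_pos': array([ 0.23931284, -0.63052437,  0.23034082]), 'orientation': array([-3.08832583e+00, -5.66441355e-01,  7.35833173e-04]), 'contact_force': array([ 0.96795588,  1.06954598, -0.09657458]), 'moment': array([-0.00067494, -0.03489688,  0.02409937]), 'grip_width': 0.08535120915363817} 0.0187
scene {'mtx': [[491.257, 0.0, 324.781], [0.0, 491.257, 194.758], [0.0, 0.0, 1.0]], 'D': [0.008, 0.0, 0.0, 0.0, 0.0], 'rvec': [1.166, -2.275, 1.027], 'tvec': [0.501, 0.225, 1.213]}
top {'mtx': [[374.651, 0.0, 315.27], [0.0, 374.651, 207.324], [0.0, 0.0, 1.0]], 'D': [0.024, 0.0, 0.0, 0.0, 0.0], 'rvec': [2.109, -2.159, 0.138], 'tvec': [0.271, 0.559, 1.075]}
wrist {'mtx': [[350.329, 0.0, 315.843], [0.0, 350.329, 196.771], [0.0, 0.0, 1.0]], 'D': [-0.042, 0.0, 0.0, 0.0, 0.0], 'T_tool_cam': [[0.0, -0.948, -0.319, 0.083], [1.0, 0.0, 0.001, 0.0], [-0.001, -0.319, 0.948, -0.144], [0.0, 0.0, 0.0, 1.0]]}
```

View pics/top.png

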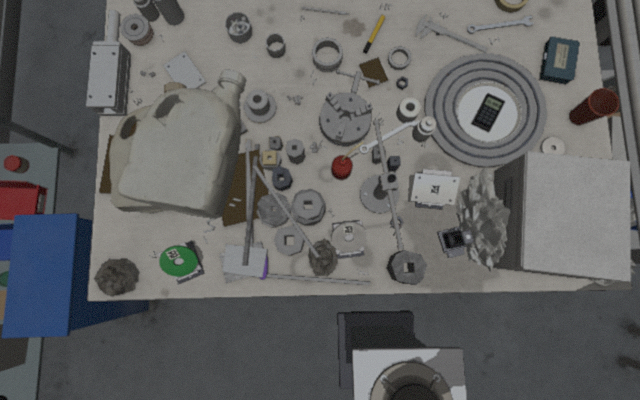

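View pics/scene.png

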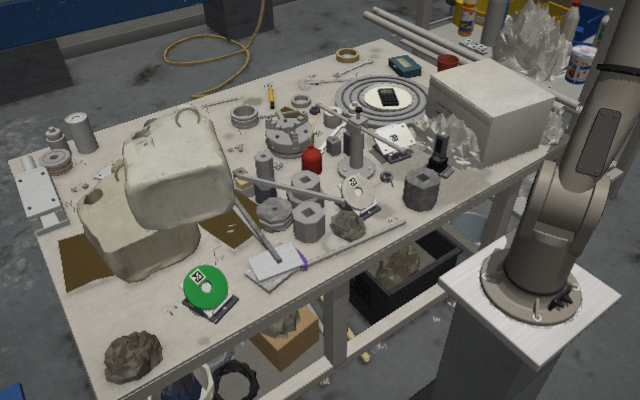

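The top view shows the reader in its dock at about (455,238), the grey flange at (348,238), the plate at (436,188), the post at (378,193) with its bar from (378,122) to (398,262), and the nut and oiler further out. The green flange at (180,261) is the look-alike and stays untouched; the grey flange is the one with a white label. I'll confirm this in a crop.

```bash
python3 - <<'E'
from h import *
i=np.load('top_i.npy');j=np.load('scene_i.npy')
a=cv2.resize(i[165:285,310:510],None,fx=4,fy=4,interpolation=cv2.INTER_CUBIC)
save('crop1',a)
b=cv2.resize(j[100:230,320:480],None,fx=4.5,fy=4.5,interpolation=cv2.INTER_CUBIC)
save('crop2',b)
for n,pts in [('top',[(455,238),(447,232),(348,238),(349,236),(436,188),(342,165),(378,193),(378,125),(398,255),(408,265),(500,200),(440,270)]),('scene',[(441,136),(440,165),(357,192),(392,141),(355,110),(313,160),(387,178)])]:
    d=np.load(n+'.npy')
    for p,w in zip(pts,world(n,d,pts)):print(n,p,np.round(w,3))
E
```

```text
top (455, 238) [ 0.462 -0.137  0.079]
top (447, 232) [ 0.485 -0.14   0.005]
top (348, 238) [0.471 0.163 0.046]
top (349, 236) [0.477 0.16  0.051]
top (436, 188) [ 0.611 -0.098  0.064]
top (342, 165) [0.68  0.176 0.092]
top (378, 193) [0.595 0.076 0.092]
top (378, 125) [0.768 0.079 0.172]
top (398, 255) [0.418 0.029 0.095]
top (408, 265) [ 0.389 -0.013  0.021]
top (500, 200) [ 0.565 -0.263  0.096]
top (440, 270) [ 0.372 -0.112 -0.   ]
scene (441, 136) [ 0.455 -0.135  0.14 ]
scene (440, 165) [ 0.439 -0.134  0.042]
scene (357, 192) [0.476 0.162 0.057]
scene (392, 141) [ 0.605 -0.083  0.059]
scene (355, 110) [0.612 0.07  0.225]
scene (313, 160) [0.662 0.186 0.067]
scene (387, 178) [0.503 0.023 0.023]
```

View pics/crop1.png

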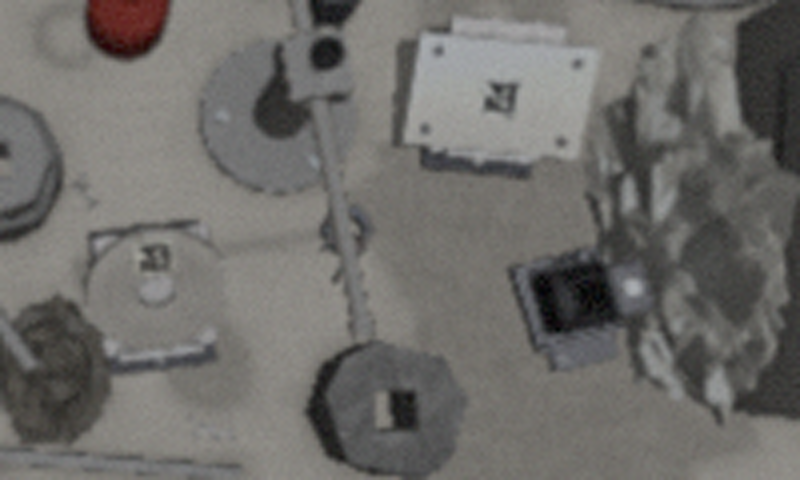

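View pics/crop2.png

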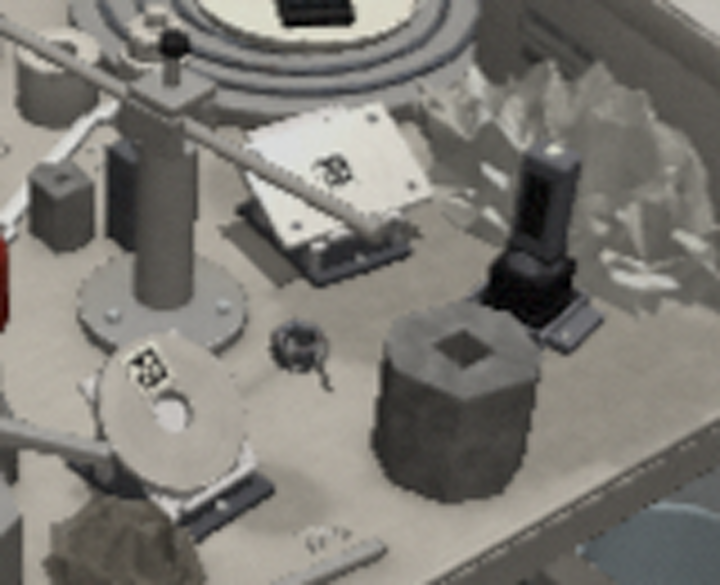

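The crop confirms them: grey flange label at top px (348.6,229.5), plate label at (435.5,189.5), reader in its dock with the tab pointing down, and the crystal heap just to its right.

```bash
cat > m.py <<'E'
from h import *
D={n:np.load(n+'.npy') for n in ['top','scene']}
C={n:cloud(n,D[n]) for n in D}
def ray(n,uv):
    c=r.camera_model(n);p=cv2.undistortPoints(np.array([[uv]],float),c['mtx'],np.array(c['D']))[0,0]
    M=cv2.Rodrigues(np.array(c['rvec']))[0];return -M.T@np.array(c['tvec']).ravel(),M.T@np.r_[p,1]
for nm,t,s in [('flange',(348.4,229.2),(353.0,181.5)),('plate',(435.3,189.3),(393.8,137.2))]:
    print(nm,'depth',np.round(world('top',D['top'],[t]),4),np.round(world('scene',D['scene'],[s]),4))
    (a,u),(b,v)=ray('top',t),ray('scene',s)
    k=np.linalg.lstsq(np.c_[u,-v],b-a,rcond=None)[0];p,q=a+k[0]*u,b+k[1]*v
    print(' tri',np.round((p+q)/2,4),'gap',np.linalg.norm(p-q))
    c=(p+q)/2
    for n in C:
        P=C[n].reshape(-1,3);P=P[np.linalg.norm(P-c,axis=1)<.04]
        for _ in range(4):
            m=np.median(P,0) if _==0 else P.mean(0);w=np.linalg.svd(P-P.mean(0))[2][2] if len(P)<3000 else None
            w*=np.sign(w[2]);P=P[abs((P-P.mean(0))@w)<.006]
        print(' plane',n,len(P),np.round(w,3),'tilt',np.degrees(np.arccos(w[2])),'az of downhill',np.degrees(np.arctan2(w[1],w[0])),'dist tri to plane',(c-P.mean(0))@w)
for n in C:
    P=C[n].reshape(-1,3);s=(np.linalg.norm(P[:,:2]-[.455,-.14],axis=1)<.07)
    for lo,hi in [(.06,.125),(.125,.16),(.01,.04)]:
        Q=P[s&(P[:,2]>lo)&(P[:,2]<hi)];print(n,lo,len(Q),np.round(Q.min(0),3),np.round(Q.max(0),3),np.round(Q.mean(0),3)) if len(Q) else 0
P=C['top'].reshape(-1,3)
for b in [((.3,.9),(-.7,-.3))]:
    s=(P[:,0]>.3)&(P[:,0]<.9)&(P[:,1]<-.17)&(P[:,1]>-.8)&(P[:,2]>.08)
    Q=P[s];print('box z',np.percentile(Q[:,2],[5,50,95,99.9]));Z=Q[Q[:,2]>.15];print(Z.min(0),Z.max(0))
s=(abs(P[:,0]-.6)<.25)&(abs(P[:,1]-.05)<.08)&(P[:,2]>.14)&(P[:,2]<.19);Q=P[s];print('bar',len(Q));
for x in np.arange(.35,.85,.05):
    q=Q[abs(Q[:,0]-x)<.025];print(round(x,2),len(q),np.round(q.mean(0),3) if len(q) else '')
s=(abs(P[:,0]-.5)<.2)&(abs(P[:,1]-.05)<.25);Q=P[s]
E
python3 m.py
```

```text
flange depth [[0.4943 0.1634 0.0786]] [[0.4968 0.1614 0.0809]]
 tri [0.4938 0.1638 0.0841] gap 0.0001416008355739187
 plane top 341 [-0.585 -0.061  0.809] tilt 36.00201693108977 az of downhill -174.06501342778844 dist tri to plane 0.005229422562881429
 plane scene 346 [-0.656 -0.065  0.752] tilt 41.22096623583834 az of downhill -174.37772894629575 dist tri to plane 0.005884777369243418
plate depth [[ 0.6071 -0.0962  0.0625]] [[ 0.612  -0.0966  0.064 ]]
 tri [ 0.6068 -0.0933  0.0683] gap 0.0027435794353271896
 plane top 554 [-0.447  0.061  0.893] tilt 26.800973212024815 az of downhill 172.18983457332834 dist tri to plane 0.007108383515344151
 plane scene 278 [-0.454  0.045  0.89 ] tilt 27.141627765776636 az of downhill 174.2880849424629 dist tri to plane 0.006883126491826425
top 0.06 385 [ 0.427 -0.21   0.061] [ 0.514 -0.132  0.124] [ 0.469 -0.173  0.086]
top 0.125 138 [ 0.445 -0.162  0.125] [ 0.48  -0.133  0.142] [ 0.462 -0.146  0.135]
top 0.01 319 [ 0.409 -0.205  0.01 ] [ 0.516 -0.11   0.04 ] [ 0.45  -0.155  0.02 ]
scene 0.06 363 [ 0.429 -0.207  0.06 ] [ 0.513 -0.132  0.125] [ 0.456 -0.16   0.087]
scene 0.125 99 [ 0.444 -0.164  0.125] [ 0.483 -0.131  0.142] [ 0.461 -0.146  0.135]
scene 0.01 332 [ 0.412 -0.204  0.01 ] [ 0.515 -0.111  0.04 ] [ 0.444 -0.157  0.023]
box z [0.09237852 0.19708744 0.20040503 0.202952  ]
[ 0.34268301 -0.54360258  0.15003407] [ 0.67569661 -0.21731069  0.20510158]
bar 661
0.35 0 
0.4 0 
0.45 91 [0.452 0.04  0.172]
0.5 96 [0.499 0.046 0.171]
0.55 94 [0.55  0.053 0.171]
0.6 101 [0.594 0.068 0.171]
0.65 78 [0.653 0.068 0.172]
0.7 94 [0.701 0.078 0.171]
0.75 88 [0.75  0.081 0.171]
0.8 19 [0.779 0.085 0.172]
```

View pics/wrist.png

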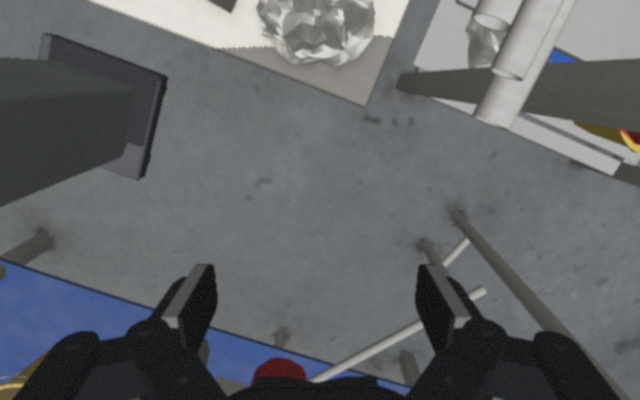

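```bash
cat > p.py <<'E'
from h import *
def go(pos,Rt=None,n=None):
    "tool-frame deltas (mm, rad) from measured pose to world TCP pos / rotation"
    o=r.get_obs();R0=R.from_rotvec(o['orientation']);Rt=R0 if Rt is None else Rt
    d=R0.inv().apply(np.array(pos)-o['tcp_pos'])*1000;w=(R0.inv()*Rt).as_rotvec()
    print('shift',np.round(d,1).tolist(),'turn',np.round(w,4).tolist(),'rows>=',max(np.linalg.norm(d)/62.5,np.degrees(np.linalg.norm(w))/10.7))
def rot(z,x):
    z=np.array(z,float);z/=np.linalg.norm(z);x=np.array(x,float);x-=z*(x@z);x/=np.linalg.norm(x)
    return R.from_matrix(np.c_[x,np.cross(z,x),z])
E
python3 - <<'E'
from p import *
D={n:np.load(n+'.npy') for n in ['top','scene']}
P=np.vstack([cloud(n,D[n]).reshape(-1,3) for n in D])
s=(np.linalg.norm(P[:,:2]-[.46,-.147],axis=1)<.045)&(P[:,2]>.12)&(P[:,2]<.15)&(P[:,1]>-.175)
Q=P[s];print(np.percentile(Q[:,2],[5,50,95,99]));print(cv2.minAreaRect((Q[:,:2]*1000).astype(np.float32)))
o=r.get_obs();print(np.round(R.from_rotvec(o['orientation']).as_matrix(),3))
def zmax(x0,x1,y0,y1):
    q=P[(P[:,0]>x0)&(P[:,0]<x1)&(P[:,1]>y0)&(P[:,1]<y1)];return int(np.percentile(q[:,2],99.5)*1000) if len(q)>5 else -1
for x in np.arange(.3,.72,.03):print(round(x,2),[zmax(x,x+.03,y,y+.03) for y in np.arange(-.30,.36,.03)])
go([.24,-.63,.36])
E
```

```text
[0.12239508 0.13532882 0.1401322  0.1417133 ]
((463.05126953125, -148.04627990722656), (36.690879821777344, 31.020389556884766), 10.219808578491211)
[[ 0.935  0.355 -0.001]
 [ 0.355 -0.935  0.001]
 [-0.    -0.001 -1.   ]]
0.3 [6, 7, 7, 6, 7, 6, 7, 6, 6, 6, 6, 6, 5, 5, 5, 5, 6, 5, 5, 5, 5, 4]
0.33 [8, 7, 6, 6, 6, 6, 6, 5, 94, 95, 95, 95, 6, 20, 19, 19, 18, 19, 19, 21, 18, 18]
0.36 [201, 201, 73, 7, 6, 5, 7, 5, 95, 96, 97, 94, 7, 12, 17, 6, 17, 40, 36, 19, 19, 19]
0.39 [203, 201, 108, 85, 14, 14, 6, 4, 95, 97, 95, 95, 5, 7, 9, 12, 25, 1152, 113, 35, 6, 5]
0.42 [203, 201, 126, 87, 137, 138, 16, 5, 5, 94, 170, 177, 6, 29, 44, 45, 47, 57, 116, 115, 79, 80]
0.45 [204, 200, 149, 108, 140, 140, 18, 4, 5, 6, 6, 176, 7, 63, 66, 68, 71, 71, 111, 117, 81, 80]
0.48 [203, 200, 159, 126, 135, 70, 17, 5, 5, 9, 26, 176, 6, 77, 88, 92, 92, 74, 5, 117, 117, 81]
0.51 [202, 197, 139, 124, 73, 6, 7, 6, 6, 21, 22, 176, 6, 3, 89, 94, 86, 40, 98, 101, 117, 117]
0.54 [203, 117, 136, 114, 67, 48, 47, 44, 10, 6, 16, 176, 174, 19, 5, 6, 11, 99, 102, 101, 101, 117]
0.57 [201, 82, 107, 85, 61, 62, 62, 60, 56, 51, 25, 221, 227, 26, 6, 7, 7, 82, 100, 100, 99, 116]
0.6 [201, 76, 85, 84, 81, 77, 77, 73, 71, 60, 24, 231, 231, 28, 12, 7, 5, 30, 99, 100, 83, 62]
0.63 [203, 80, 78, 78, 82, 82, 82, 84, 83, 7, 19, 193, 177, 26, 7, 70, 61, 4, 4, 3, 61, 65]
0.66 [200, 40, 24, 4, 5, 78, 80, 80, 78, 6, 85, 86, 177, 9, 74, 133, 97, 4, 5, 6, 62, 66]
0.69 [33, 34, 32, 29, 25, 5, 5, 7, 8, 4, 85, 86, 176, 7, 178, 166, 96, 6, 6, 92, 94, 90]
shift [0.8, -0.6, -129.5] turn [0.0, 0.0, 0.0] rows>= 2.0714147220426704
```

Emit:
{"method": "play_rows", "body": {"deltas": [[85,[0,0,-65],[0,0,0]],[85,[0,0,-130],[0,0,0]],[85,[0,0,-130],[0,0,0]]]}}

```text
clock: 0.52
tcp_pos: [0.2402, -0.6329, 0.3667]
orientation: [3.082, 0.565, 0.003]
contact_force: [-0.1, 0.6, 0.3]
grip_width: 0.0846
```

```bash
python3 -c "
from p import *
go([.463,-.148,.30],rot([0,0,-1],[np.cos(.18),np.sin(.18),0]))"
```

```text
shift [380.2, -375.0, 63.7] turn [0.0085, -0.0014, 0.1825] rows>= 8.605070880094267
```

Emit:
{"method": "play_rows", "body": {"deltas": [[45,[42,-42,5],[0,0,0.02]],[45,[84,-83,10],[0,0,0.04]],[45,[127,-125,15],[0,0,0.06]],[45,[169,-167,25],[0,0,0.09]],[45,[211,-208,30],[0,0,0.11]],[45,[253,-250,38],[0,0,0.13]],[45,[296,-292,45],[0,0,0.15]],[45,[338,-333,55],[0.008,-0.001,0.18]]]}}

```text
clock: 1.52
tcp_pos: [0.4385, -0.2, 0.3083]
orientation: [3.128, 0.285, 0.0]
contact_force: [0.4, 0.2, 0.1]
grip_width: 0.045
```

```bash
python3 -c "
from p import *
go([.463,-.148,.27],rot([0,0,-1],[np.cos(.18),np.sin(.18),0]))"
```

```text
shift [33.5, -46.7, 38.3] turn [0.0002, -0.0001, 0.0018] rows>= 1.1055156454239183
```

Emit:
{"method": "play_rows", "body": {"deltas": [[45,[20,-28,20],[0,0,0]],[45,[33.5,-46.7,38.3],[0,0,0]],[45,[33.5,-46.7,38.3],[0,0,0]],[45,[33.5,-46.7,38.3],[0,0,0]]]}}

```text
clock: 2.02
tcp_pos: [0.4626, -0.149, 0.27]
orientation: [3.128, 0.284, -0.001]
contact_force: [-0.1, -0.5, 0.2]
grip_width: 0.045
```

```bash
python3 - <<'E'
from p import *
o=r.get_obs();i,d=r.grab_frame('wrist');save('w1',i);np.savez('w1.npz',d=d,i=i,p=o['tcp_pos'],o=o['orientation'])
print(o['tcp_pos'],o['orientation'])
C=cloud('wrist',d,o);P=C.reshape(-1,3);near=np.linalg.norm(P[:,:2]-[.46,-.147],axis=1)<.06
for lo,hi in [(.1,.13),(.13,.15),(.03,.055),(.01,.022)]:
    Q=P[near&(P[:,2]>lo)&(P[:,2]<hi)&(P[:,1]>-.175)]
    if len(Q):print(lo,len(Q),np.round(np.median(Q[:,2]),4),cv2.minAreaRect((Q[:,:2]*1000).astype(np.float32)))
E
```

```text
[ 0.46263628 -0.14903516  0.27003401] [ 3.12827666e+00  2.83646632e-01 -5.01152025e-04]
0.1 202 0.1155 ((480.2283935546875, -147.22669982910156), (4.917172908782959, 25.705018997192383), 12.449803352355957)
0.13 1271 0.1365 ((465.4320373535156, -150.3105926513672), (34.966487884521484, 25.865034103393555), 11.208069801330566)
0.03 784 0.0462 ((465.9084167480469, -152.07228088378906), (45.427146911621094, 49.56529235839844), 12.920896530151367)
0.01 629 0.0146 ((461.41119384765625, -151.70729064941406), (89.8348159790039, 68.68490600585938), 13.801003456115723)
```

View pics/w1.png

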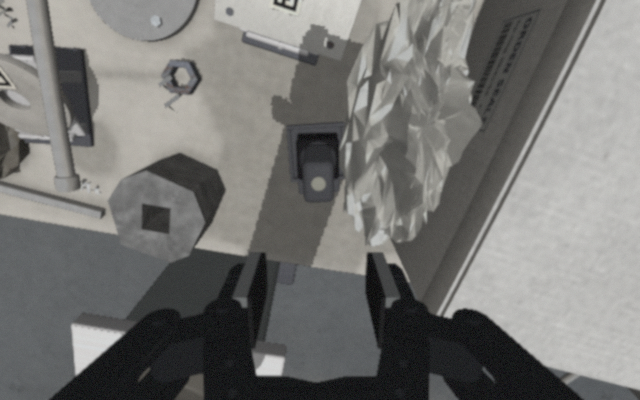

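```bash
python3 - <<'E'
from p import *
f=np.load('w1.npz');o=dict(tcp_pos=f['p'],orientation=f['o'])
P=cloud('wrist',f['d'],o).reshape(-1,3);yaw=.21
L=(P-[.4654,-.1503,0])@R.from_euler('z',yaw).as_matrix()
for y in np.arange(-70,70,5):
    q=L[(abs(L[:,0])<.02)&(L[:,1]*1000>y)&(L[:,1]*1000<=y+5)];print(y,len(q),np.round(np.percentile(q[:,2],[50,99.5])*1000) if len(q) else '',end='; ')
print()
q=L[(abs(L[:,0])<.045)&(L[:,1]>-.06)&(L[:,1]<-.02)];print(q[:,2].max())
Rt=rot([0,0,-1],[np.cos(yaw),np.sin(yaw),0])
go([.4654,-.1503,.16],Rt);go([.4654,-.1503,.086],Rt)
E
```

```text
-70 412 [ 88. 135.]; -65 238 [ 65. 354.]; -60 956 [347. 354.]; -55 1868 [338. 354.]; -50 2771 [338. 353.]; -45 2268 [329. 340.]; -40 1387 [326. 329.]; -35 1214 [302. 332.]; -30 1615 [319. 349.]; -25 3400 [312. 357.]; -20 1411 [348. 357.]; -15 958 [349. 357.]; -10 844 [345. 352.]; -5 791 [345. 352.]; 0 748 [345. 352.]; 5 806 [345. 352.]; 10 783 [347. 357.]; 15 1189 [349. 357.]; 20 2660 [336. 357.]; 25 2393 [321. 356.]; 30 1054 [319. 340.]; 35 981 [321. 328.]; 40 1468 [327. 331.]; 45 2809 [331. 349.]; 50 2406 [337. 354.]; 55 1575 [341. 354.]; 60 561 [348. 354.]; 65 136 [1. 2.]; 
0.3580516192571874
shift [2.4, 1.3, 110.4] turn [0.0008, -0.0003, -0.03] rows>= 1.7661511283857467
shift [2.4, 1.2, 184.4] turn [0.0008, -0.0003, -0.03] rows>= 2.949920178079341
```

```bash
python3 - <<'E'
from p import *
f=np.load('w1.npz');o=dict(tcp_pos=f['p'],orientation=f['o'])
P=cloud('wrist',f['d'],o).reshape(-1,3)
L=(P-[.4654,-.1503,0])@R.from_euler('z',.21).as_matrix()
a=L[L[:,2]<.22]; g=L[L[:,2]>=.22]
for y in np.arange(-80,-15,5):
    q=a[(abs(a[:,0])<.045)&(a[:,1]*1000>y)&(a[:,1]*1000<=y+5)];q2=q[abs(q[:,0])<.02]
    h=g[(g[:,1]*1000>y)&(g[:,1]*1000<=y+5)]
    print(y,[int(t[:,2].max()*1000) if len(t) else None for t in (q,q2)],'gripper lowest above tcp',int((np.percentile(h[:,2],1)-.27)*1000) if len(h) else '')
E
```

```text
-80 [162, 162] gripper lowest above tcp 
-75 [158, 158] gripper lowest above tcp 
-70 [146, 138] gripper lowest above tcp 
-65 [105, 90] gripper lowest above tcp 76
-60 [111, 100] gripper lowest above tcp 63
-55 [110, 105] gripper lowest above tcp 51
-50 [109, 109] gripper lowest above tcp 49
-45 [111, 111] gripper lowest above tcp 47
-40 [108, 108] gripper lowest above tcp 45
-35 [89, 89] gripper lowest above tcp 10
-30 [69, 69] gripper lowest above tcp 9
-25 [47, 47] gripper lowest above tcp 6
-20 [57, 57] gripper lowest above tcp 60
```

Emit:
{"method": "play_rows", "body": {"deltas": [[40,[2.4,1.3,50],[0,0,-0.03]],[40,[2.4,1.3,100],[0,0,-0.03]],[40,[2.4,1.3,130],[0,0,-0.03]],[40,[2.4,1.3,160],[0,0,-0.03]],[40,[2.4,1.3,182],[0,0,-0.03]],[40,[2.4,1.3,182],[0,0,-0.03]],[40,[2.4,1.3,182],[0,0,-0.03]]]}}

```text
clock: 2.95
tcp_pos: [0.4661, -0.1512, 0.0894]
orientation: [3.123, 0.327, 0.003]
contact_force: [-0.1, 0.3, -0.4]
grip_width: 0.0403
```

Emit:
{"method": "play_rows", "body": {"deltas": [[15,[0,0,0],[0,0,0]],[10,[0,0,0],[0,0,0]],[10,[0,0,0],[0,0,0]],[10,[0,0,0],[0,0,0]],[10,[0,0,0],[0,0,0]],[10,[0,0,0],[0,0,0]]], "squeeze": 50}}

```text
clock: 3.7
tcp_pos: [0.4668, -0.1516, 0.0904]
orientation: [3.122, 0.327, 0.005]
contact_force: [-1.2, 0.2, 7.4]
grip_width: 0.0257
```

Emit:
{"method": "play_rows", "body": {"deltas": [[10,[0,0,-20],[0,0,0]],[10,[0,0,-60],[0,0,0]],[10,[0,0,-110],[0,0,0]],[10,[0,0,-160],[0,0,0]],[10,[0,0,-210],[0,0,0]],[10,[0,0,-240],[0,0,0]],[10,[0,0,-240],[0,0,0]],[10,[0,0,-240],[0,0,0]]]}}

```text
clock: 4.7
tcp_pos: [0.465, -0.1509, 0.3288]
orientation: [3.123, 0.327, 0.001]
contact_force: [0.9, -0.2, -2.2]
grip_width: 0.0253
```

```bash
cat > t.py <<'E'
from p import *
o=r.get_obs();H=.0864  # TCP above foot along reader z
def pose(lab,n,yaw,stand=.062):
    n=np.array(n)/np.linalg.norm(n);return np.array(lab)+n*(stand+H),rot(-n,[np.cos(yaw),np.sin(yaw),0])
F=lambda a,az:np.array([np.sin(a)*np.cos(az),np.sin(a)*np.sin(az),np.cos(a)])
fl=pose([.495,.163,.080],F(np.radians(37),np.radians(-174.2)),.08)
pl=pose([.609,-.096,.0645],F(np.radians(27),np.radians(173)),-.1)
E
python3 - <<'E'
from t import *
print(o['tcp_pos'],fl[0],pl[0])
i,d=r.grab_frame('wrist');save('w2',i)
i2,d2=r.grab_frame('scene');save('s2',cv2.resize(i2[20:220,320:560],None,fx=3,fy=3))
go([.40,-.02,.36],rot([0,0,-1],[1,.1,0]));go(*fl)
E
```

```text
[ 0.46500799 -0.15085795  0.32879675] [0.40614785 0.15397473 0.19851751] [ 0.54212999 -0.0877894   0.19672537]
shift [-36.4, -141.4, -31.7] turn [0.0013, 0.0, 0.1092] rows>= 2.3911032788310864
shift [5.7, -310.6, 129.5] turn [-0.0249, 0.6457, 0.1299] rows>= 5.384546847205985
```

View pics/s2.png

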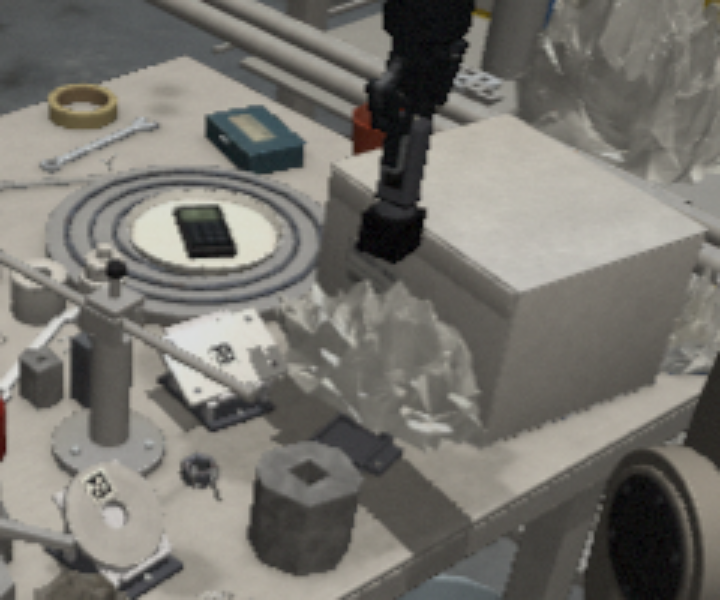

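The scene crop shows the reader hanging upright in the jaws at (395,230) and the dock empty at (355,445).

Emit:
{"method": "play_rows", "body": {"deltas": [[10,[-2,-40,0],[0,0,0]],[10,[-5,-95,0],[0,0,0.02]],[10,[-9,-150,0],[0,0,0.05]],[10,[-13,-205,0],[0,0,0.08]],[10,[-17,-260,0],[0,0,0.11]],[10,[-20,-300,0],[0,0,0.13]],[10,[-20,-316,0],[0,0.05,0.13]],[10,[-20,-316,0],[0,0.15,0.13]]]}}

```text
clock: 5.8
tcp_pos: [0.3794, 0.1557, 0.3269]
orientation: [-3.115, -0.128, -0.233]
contact_force: [-0.7, -0.3, -2.1]
grip_width: 0.0256
```

```bash
python3 - <<'E'
from t import *
print(o['tcp_pos'],o['joints'])
go(*fl)
E
```

```text
[0.37944867 0.15565647 0.32685407] [ 0.16696191 -0.13443258 -0.66439102  2.06081074 -0.03585649  1.04635958
 -1.9719807 ]
shift [7.1, 5.1, 130.8] turn [0.0051, 0.4962, 0.005] rows>= 2.6572130787796633
```

Emit:
{"method": "play_rows", "body": {"deltas": [[10,[2,1,20],[0,0.12,0]],[10,[3,2,40],[0,0.24,0]],[10,[4,3,60],[0,0.36,0]],[10,[5,4,80],[0,0.44,0]],[10,[6,5,100],[0.005,0.49,0.005]],[10,[7,5,115],[0.005,0.496,0.005]],[10,[7,5,115],[0.005,0.496,0.005]]]}}

```text
clock: 6.68
tcp_pos: [0.4217, 0.1598, 0.2218]
orientation: [-2.946, -0.105, -0.971]
contact_force: [-36.4, 120.7, -49.9]
grip_width: 0.0252
```

```bash
python3 - <<'E'
from t import *
print(o['tcp_pos'],o['joints'])
go(*fl)
i,d=r.grab_frame('wrist');save('w3',i);np.savez('w3.npz',d=d,i=i,p=o['tcp_pos'],o=o['orientation'])
E
```

```text
[0.42174079 0.15982318 0.22177502] [ 0.92459711 -0.29072178 -1.41048878  2.43593904 -0.08587293  0.16873494
 -1.98518192]
shift [-26.7, 5.0, 9.1] turn [0.0029, 0.0081, -0.0026] rows>= 0.4576827617184014
```

View pics/w3.png

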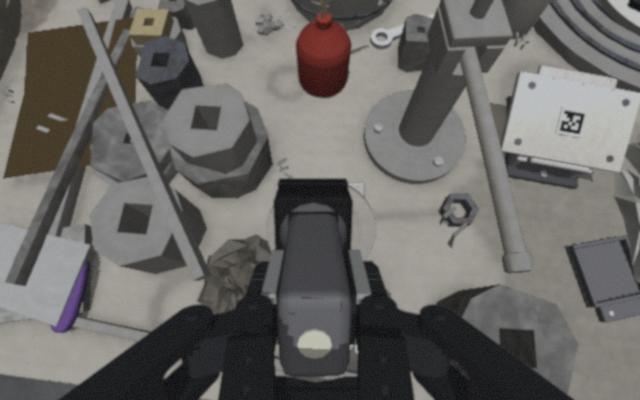

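The view shows the reader's hood at (315,205) over the flange, but the arm stopped with joints 3, 4 and 6 at their limits, short of the target, and the force reading is large. I'm backing off and will choose a flatter beam that stays inside the 15° tolerance.

Emit:
{"method": "play_rows", "body": {"deltas": [[10,[4,0,-10],[0,-0.05,0]],[10,[4,0,-20],[0,-0.12,0]],[10,[4,0,-25],[0,-0.18,0]],[10,[4,0,-25],[0,-0.18,0]],[10,[4,0,-25],[0,-0.18,0]]]}}

```text
clock: 7.35
tcp_pos: [0.4115, 0.1506, 0.2434]
orientation: [-3.033, -0.085, -0.702]
contact_force: [-0.5, 0.7, -2.2]
grip_width: 0.0253
```

```bash
python3 - <<'E'
from t import *
print(o)
n=F(np.radians(38),np.radians(-174.2))
for t,az in [(27,176),(29,176),(30,180)]:
    m=F(np.radians(t),np.radians(az))
    Rt=rot(-m,[np.cos(.08),np.sin(.08),0]);lab=np.array([.495,.163,.080])+[.004,0,.003]
    p=lab+n*.006+m*(.06+H);print(t,az,np.degrees(np.arccos(m@n)),p);go(p,Rt)
# label in wrist picture of w3
f=np.load('w3.npz');oo=dict(tcp_pos=f['p'],orientation=f['o'])
print('plate label from w3',world('wrist',f['d'],[(571,122)],oo))
E
```

```text
{'clock': 7.35, 'joints': array([ 0.77485082, -0.22485976, -1.22289024,  2.31263227, -0.08762201,
        0.4821334 , -1.93160851]), 'qvel': array([ 0.00183375, -0.00621021, -0.00187977,  0.00529098, -0.00060976,
        0.00402069,  0.0011758 ]), 'tau': array([-6.50651520e-02, -1.02520220e+00,  5.31489372e+00, -2.74981070e+01,
        3.38839442e-01, -2.09795147e+00,  1.16676158e-03]), 'tcp_pos': array([0.41151472, 0.15064049, 0.24343802]), 'orientation': array([-3.03262443, -0.08466471, -0.70169722]), 'contact_force': array([-0.47414682,  0.73120676, -2.20723148]), 'moment': array([-0.07589889,  0.75994516,  0.00858061]), 'grip_width': 0.025252732263502095}
27 176 12.16396047633785 [0.42902264 0.16726301 0.21817142]
shift [5.4, -15.2, 31.0] turn [-0.072, 0.011, -0.0589] rows>= 0.5591390259529806
29 176 10.475447100972792 [0.42452171 0.16757775 0.21577239]
shift [0.3, -15.7, 31.2] turn [-0.0768, 0.0454, -0.0632] rows>= 0.5854781020859181
30 180 8.624559194964467 [0.42212494 0.1626267  0.21451418]
shift [-2.6, -10.9, 31.1] turn [-0.044, 0.0669, -0.0469] rows>= 0.528928674043897
plate label from w3 [[ 0.6104833  -0.09494398  0.06238421]]
```

Emit:
{"method": "play_rows", "body": {"deltas": [[10,[1,-6,8],[-0.03,0.01,-0.03]],[10,[1,-12,16],[-0.05,0.02,-0.05]],[10,[1,-15.7,24],[-0.077,0.03,-0.063]],[10,[1,-15.7,31],[-0.077,0.035,-0.063]],[10,[1,-15.7,31],[-0.077,0.035,-0.063]]]}}

```text
clock: 7.98
tcp_pos: [0.4235, 0.1683, 0.2146]
orientation: [2.989, 0.155, 0.745]
contact_force: [-1.4, 0.2, -2.9]
grip_width: 0.0256
```

```bash
cat > c.py <<'E'
from t import *
def check(lab,n,x,shift=None):
    Ro=R.from_rotvec(o['orientation']);zr=-Ro.as_matrix()[:,2]
    sp=o['tcp_pos']-zr*(H+.06);x=np.array(x)-n*(np.dot(x,n));x/=np.linalg.norm(x);y=np.cross(n,x);d=sp-lab
    print('spot in code mm',np.round(np.array([d@x,d@y,d@n])*1000,1),'angle',np.degrees(np.arccos(zr@n)))
    print(o['tcp_pos'],'q',np.round(o['joints'],3),'F',np.round(o['contact_force'],1),'t',o['clock'],'qv',np.abs(o['qvel']).max())
E
python3 - <<'E'
from c import *
n=F(np.radians(38),np.radians(-174.2));check([.495,.163,.080],n,[1,.1,0])
i,d=r.grab_frame('scene');save('s3',cv2.resize(i[60:260,240:480],None,fx=3,fy=3))
i,d=r.grab_frame('wrist');save('w4',i)
E
```

```text
spot in code mm [1.4 0.9 5.9] angle 11.141642770108264
[0.42347924 0.16829651 0.21455336] q [ 0.667  0.06  -1.406  2.316  0.773  0.597 -2.799] F [-1.4  0.2 -2.9] t 7.975 qv 0.12853685044828408
```

View pics/s3.png

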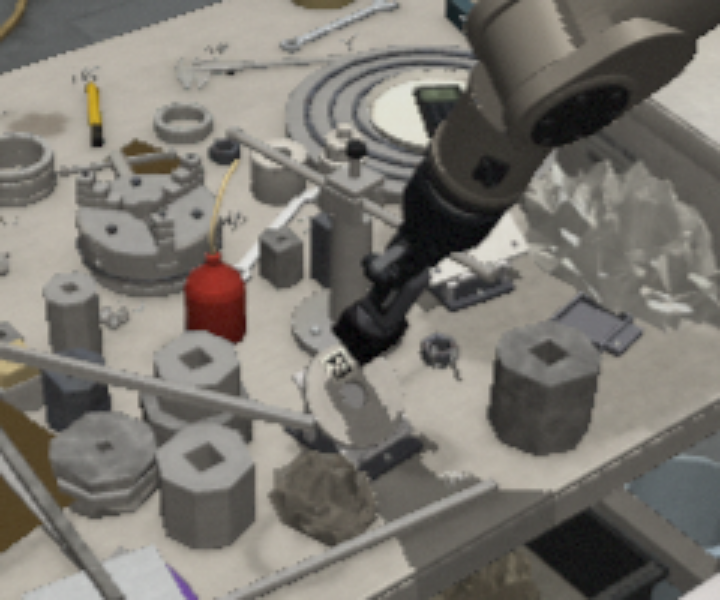

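The crop shows the hood at (370,335) just off the label at (340,362). I'm holding here.

Emit:
{"method": "play_rows", "body": {"deltas": [[10,[0,0,0],[0,0,0]],[10,[0,0,0],[0,0,0]],[10,[0,0,0],[0,0,0]],[10,[0,0,0],[0,0,0]],[10,[0,0,0],[0,0,0]],[10,[0,0,0],[0,0,0]],[10,[0,0,0],[0,0,0]],[10,[0,0,0],[0,0,0]]]}}

```text
clock: 9.07
tcp_pos: [0.4239, 0.1678, 0.2156]
orientation: [2.986, 0.153, 0.747]
contact_force: [-0.0, 0.3, -2.2]
grip_width: 0.0251
```

```bash
python3 - <<'E'
from c import *
n=F(np.radians(38),np.radians(-174.2));check([.495,.163,.080],n,[1,.1,0])
E
```

```text
spot in code mm [2.6 0.  6.5] angle 11.106298741488578
[0.4239261  0.16777193 0.21563683] q [ 0.669  0.056 -1.406  2.315  0.769  0.597 -2.796] F [-0.   0.3 -2.2] t 9.075 qv 0.0018297611974520504
```

Emit:
{"method": "play_rows", "body": {"deltas": [[10,[0,0,0],[0,0,0]],[10,[0,0,0],[0,0,0]],[10,[0,0,0],[0,0,0]],[10,[0,0,0],[0,0,0]],[10,[0,0,0],[0,0,0]],[10,[0,0,0],[0,0,0]],[10,[0,0,0],[0,0,0]],[10,[0,0,0],[0,0,0]]]}}

```text
clock: 10.07
tcp_pos: [0.4239, 0.1678, 0.2156]
orientation: [2.986, 0.153, 0.747]
contact_force: [0.0, -0.0, -2.2]
grip_width: 0.026
```

```bash
python3 - <<'E'
from c import *
n=F(np.radians(38),np.radians(-174.2));check([.495,.163,.080],n,[1,.1,0])
# check reader in hand: hood/handle axis from wrist depth
i,d=r.grab_frame('wrist');C=cloud('wrist',d,o).reshape(-1,3)
Ro=R.from_rotvec(o['orientation']);L=Ro.inv().apply(C-o['tcp_pos'])
for z0,z1 in [(.030,.08),(-.06,-.03)]:
    q=L[(L[:,2]>z0)&(L[:,2]<z1)&(np.abs(L[:,1])<.03)&(np.abs(L[:,0])<.04)]
    if len(q):print(z0,len(q),np.round(np.percentile(q,[2,98],axis=0)*1000,1).tolist())
E
```

```text
spot in code mm [2.6 0.  6.5] angle 11.106574508038904
[0.4239204  0.1677702  0.21563615] q [ 0.669  0.056 -1.406  2.315  0.769  0.597 -2.796] F [ 0.  -0.  -2.2] t 10.075 qv 0.0022060907116236263
0.03 3530 [[-10.3, -22.2, 30.9], [21.7, 22.0, 77.8]]
-0.06 12191 [[-15.1, -28.4, -58.5], [16.4, 28.3, -31.3]]
```

```bash
python3 - <<'E'
from c import *
i,d=r.grab_frame('wrist');C=cloud('wrist',d,o).reshape(-1,3)
Ro=R.from_rotvec(o['orientation']);L=Ro.inv().apply(C-o['tcp_pos'])
q=L[(L[:,2]>.03)&(L[:,2]<.085)&(np.abs(L[:,1])<.015)&(L[:,0]>.012)&(L[:,0]<.03)]
for z in range(30,86,6):
    k=q[(q[:,2]*1000>z)&(q[:,2]*1000<z+6)]
    if len(k)>5:print(z,len(k),round(np.median(k[:,0])*1000,1))
go([.43,.165,.33],rot([-.0,0,-1],[1,.08,0]));go([.43,.165,.33],rot(-F(.35,np.pi),[1,.08,0]));go([.45,.0,.35],rot(-F(.2,np.pi),[1,.0,0]))
E
```

```text
30 145 16.6
36 162 15.6
42 712 18.5
48 164 21.4
54 150 21.4
60 138 21.4
66 60 21.4
72 181 21.2
78 112 21.5
84 19 21.5
shift [58.3, 12.6, -97.8] turn [0.0796, -0.4869, 0.022] rows>= 2.644463459925826
shift [58.3, 12.6, -97.8] turn [0.0473, -0.1383, 0.0234] rows>= 1.8325285438932433
shift [67.0, 179.8, -100.4] turn [0.0496, -0.2901, 0.105] rows>= 3.4644358879577744
```

Emit:
{"method": "play_rows", "body": {"deltas": [[10,[20,4,-33],[0.02,-0.05,0]],[10,[40,8,-66],[0.03,-0.1,0.01]],[10,[58,13,-98],[0.047,-0.14,0.023]],[10,[62,65,-99],[0.048,-0.2,0.05]],[10,[65,120,-100],[0.05,-0.25,0.08]],[10,[67,180,-100],[0.05,-0.29,0.105]],[10,[67,180,-100],[0.05,-0.29,0.105]]]}}

```text
clock: 11.05
tcp_pos: [0.4508, -0.0053, 0.3495]
orientation: [-3.126, 0.013, -0.312]
contact_force: [0.3, 1.6, -2.6]
grip_width: 0.0252
```

```bash
python3 - <<'E'
from c import *
print(o['tcp_pos'],np.round(o['joints'],2),o['contact_force'])
n=F(np.radians(27),np.radians(173));lab=np.array([.609,-.096,.0645])
m=F(np.radians(24),np.radians(175));Rt=rot(-m,[1,-.08,0])
p=lab+n*.004+m*(.06+H);print(p)
go(p+[-.03,0,.12],Rt);go(p,Rt)
E
```

```text
[ 0.45081621 -0.00530206  0.34954825] [ 0.7  -0.1  -0.76  1.99 -0.06  1.03 -1.62] [ 0.3030765   1.61760416 -2.63553637]
[ 0.54787792 -0.09058889  0.20180708]
shift [60.9, 84.8, 40.5] turn [-0.0258, 0.2195, 0.0671] rows>= 1.7917635800151537
shift [66.6, 84.6, 164.1] turn [-0.0258, 0.2195, 0.0671] rows>= 3.1403347133593384
```

Emit:
{"method": "play_rows", "body": {"deltas": [[10,[25,42,15],[-0.01,0.08,0.03]],[10,[61,85,40],[-0.02,0.16,0.05]],[10,[61,85,60],[-0.026,0.22,0.067]],[10,[63,85,100],[-0.026,0.22,0.067]],[10,[65,85,135],[-0.026,0.22,0.067]],[10,[66.6,84.6,155],[-0.026,0.22,0.067]],[10,[66.6,84.6,164],[-0.026,0.22,0.067]],[10,[66.6,84.6,164],[-0.026,0.22,0.067]]]}}

```text
clock: 12.05
tcp_pos: [0.5476, -0.09, 0.2016]
orientation: [3.052, -0.119, 0.648]
contact_force: [-0.2, 0.2, -2.5]
grip_width: 0.0254
```

```bash
python3 - <<'E'
from c import *
n=F(np.radians(27),np.radians(173));check([.609,-.096,.0645],n,[1,-.1,0])
i,d=r.grab_frame('wrist');save('w5',i)
E
```

```text
spot in code mm [-0.4  0.6  4. ] angle 3.1510466082554958
[ 0.54764525 -0.09000208  0.20162102] q [ 0.639  0.192 -0.654  2.153  0.346  0.437 -1.915] F [-0.2  0.2 -2.5] t 12.05 qv 0.022548539157860165
```

View pics/w5.png

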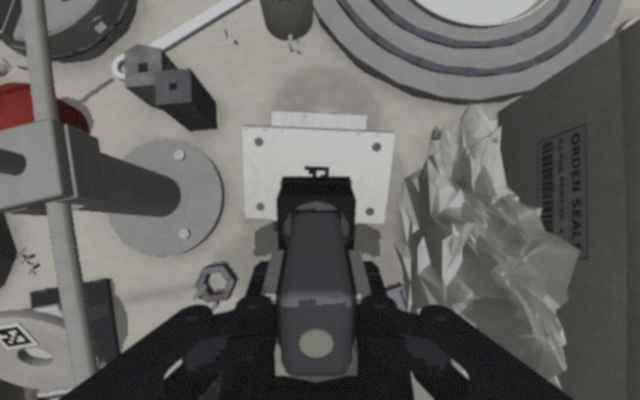

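The reader is over the plate: hood at (317,205), with the label's top edge visible at (317,172), in line with it. I'm holding still.

Emit:
{"method": "play_rows", "body": {"deltas": [[10,[0,0,0],[0,0,0]],[10,[0,0,0],[0,0,0]],[10,[0,0,0],[0,0,0]],[10,[0,0,0],[0,0,0]],[10,[0,0,0],[0,0,0]],[10,[0,0,0],[0,0,0]],[10,[0,0,0],[0,0,0]],[10,[0,0,0],[0,0,0]]]}}

```text
clock: 13.1
tcp_pos: [0.548, -0.0902, 0.2024]
orientation: [3.051, -0.12, 0.65]
contact_force: [0.1, -0.4, -2.8]
grip_width: 0.0255
```

Emit:
{"method": "play_rows", "body": {"deltas": [[10,[0,0,0],[0,0,0]],[10,[0,0,0],[0,0,0]],[10,[0,0,0],[0,0,0]],[10,[0,0,0],[0,0,0]],[10,[0,0,0],[0,0,0]],[10,[0,0,0],[0,0,0]]]}}

```text
clock: 13.85
tcp_pos: [0.548, -0.0902, 0.2023]
orientation: [3.051, -0.12, 0.65]
contact_force: [0.2, -0.0, -1.7]
grip_width: 0.0256
```

```bash
python3 - <<'E'
from c import *
n=F(np.radians(27),np.radians(173));check([.609,-.096,.0645],n,[1,-.1,0])
Rg=R.from_rotvec([3.122,.327,.005]);print(Rg.as_matrix().round(3))
Rt=rot([0,0,-1],[np.cos(.21),np.sin(.21),0])
go([.52,-.095,.30],rot(-F(.2,np.pi),[1,.05,0]));go([.466,-.151,.29],Rt)
E
```

```text
spot in code mm [0.5 0.4 4.4] angle 3.076398662751187
[ 0.54802631 -0.09018509  0.20234226] q [ 0.639  0.191 -0.654  2.153  0.345  0.437 -1.915] F [ 0.2 -0.  -1.7] t 13.85 qv 0.0022761057538361706
[[ 0.978  0.207  0.003]
 [ 0.207 -0.978 -0.002]
 [ 0.003  0.003 -1.   ]]
shift [14.6, 7.4, -100.4] turn [0.0331, -0.2188, -0.1253] rows>= 1.6274204274806157
shift [-34.7, 67.4, -111.2] turn [0.0641, -0.4163, -0.2842] rows>= 2.7206738161946804
```

Emit:
{"method": "play_rows", "body": {"deltas": [[10,[5,2,-35],[0.01,-0.05,-0.03]],[10,[10,5,-70],[0.02,-0.13,-0.08]],[10,[10,12,-105],[0.033,-0.22,-0.13]],[10,[-12,40,-111],[0.05,-0.33,-0.2]],[10,[-35,67,-111],[0.064,-0.416,-0.284]],[10,[-35,67,-111],[0.064,-0.416,-0.284]],[10,[-35,67,-111],[0.064,-0.416,-0.284]]]}}

```text
clock: 14.72
tcp_pos: [0.4663, -0.15, 0.2898]
orientation: [-3.124, -0.329, -0.003]
contact_force: [0.1, 0.1, -2.6]
grip_width: 0.0254
```

```bash
python3 - <<'E'
from c import *
print(o['tcp_pos'],np.round(o['joints'],2))
# dock from top + scene cameras (empty dock)
P=np.vstack([cloud(n,r.grab_frame(n)[1]).reshape(-1,3) for n in ['top','scene']]+[cloud('wrist',r.grab_frame('wrist')[1],o).reshape(-1,3)])
L=(P-[.466,-.151,0])@R.from_euler('z',.21).as_matrix()
s=(np.abs(L[:,0])<.055)&(np.abs(L[:,1])<.05)
for nm,lo,hi in [('rim',.009,.02)]:
    q=L[s&(L[:,2]>lo)&(L[:,2]<hi)];print(nm,len(q),np.round(q.min(0)*1000),np.round(q.max(0)*1000))
    for x in range(-55,55,5):
        k=q[(q[:,0]*1000>x)&(q[:,0]*1000<x+5)];print(x,len(k),np.round(np.percentile(k[:,1],[3,97])*1000) if len(k)>5 else '',end=' | ')
Rt=R.from_rotvec([3.122,.327,.005]);Rt=rot([0,0,-1],[np.cos(.21),np.sin(.21),0])
print();go([.4664,-.1514,.13],Rt);go([.4664,-.1514,.0904],Rt)
E
```

```text
[ 0.46627086 -0.14995027  0.28975478] [ 0.85  0.18 -0.74  1.88  0.13  1.13 -1.3 ]
rim 943 [-53. -40.   9.] [55. 38. 20.]
-55 21 [-33.  24.] | -50 42 [-30.  26.] | -45 45 [-33.  25.] | -40 44 [-32.  29.] | -35 57 [-32.  35.] | -30 59 [-29.  34.] | -25 28 [-31.  35.] | -20 36 [-31.  34.] | -15 30 [-28.  34.] | -10 23 [-24.  35.] | -5 24 [-27.  35.] | 0 34 [-27.  35.] | 5 35 [-28.  35.] | 10 38 [-30.  34.] | 15 37 [-34.  36.] | 20 46 [-29.  35.] | 25 126 [-30.  35.] | 30 182 [-31.  32.] | 35 12 [-37. -30.] | 40 10 [-35. -32.] | 45 7 [-39. -33.] | 50 7 [-38. -33.] | 
shift [-0.4, 1.7, 160.0] turn [0.0005, -0.0014, 0.0009] rows>= 2.56016264085307
shift [-0.4, 1.7, 199.6] turn [0.0005, -0.0014, 0.0009] rows>= 3.1937318899800147
```

Emit:
{"method": "play_rows", "body": {"deltas": [[10,[-0.4,0.8,50],[0,0,0]],[10,[-0.4,0.8,100],[0,0,0]],[10,[-0.4,0.8,140],[0,0,0]],[10,[-0.4,0.8,165],[0,0,0]],[10,[-0.4,0.8,178],[0,0,0]],[10,[-0.4,0.8,188],[0,0,0]],[10,[-0.4,0.8,195],[0,0,0]],[10,[-0.4,0.8,195],[0,0,0]]]}}

```text
clock: 15.88
tcp_pos: [0.4664, -0.1506, 0.0951]
orientation: [3.124, 0.331, 0.003]
contact_force: [0.1, 0.1, -2.5]
grip_width: 0.0254
```

Emit:
{"method": "play_rows", "body": {"deltas": [[10,[0,0,1.5],[0,0,0]],[10,[0,0,3],[0,0,0]],[10,[0,0,4.3],[0,0,0]],[10,[0,0,4.3],[0,0,0]],[10,[0,0,4.3],[0,0,0]]]}}

```text
clock: 16.5
tcp_pos: [0.4664, -0.1506, 0.0909]
orientation: [3.124, 0.331, 0.003]
contact_force: [0.1, 0.2, -1.5]
grip_width: 0.0252
```

Emit:
{"method": "play_rows", "body": {"deltas": [[10,[0,0,0.7],[0,0,0]],[10,[0,0,0.7],[0,0,0]],[28,[0,0,0.7],[0,0,0]],[36,[0,0,0.7],[0,0,0]],[40,[0,0,0.7],[0,0,0]],[40,[0,0,0.7],[0,0,0]]]}}

```text
clock: 17.25
tcp_pos: [0.4664, -0.1506, 0.0901]
orientation: [3.124, 0.331, 0.003]
contact_force: [-0.2, -0.1, 0.3]
grip_width: 0.0399
```

Emit:
{"method": "play_rows", "body": {"deltas": [[40,[0,0,-15],[0,0,0]],[40,[0,0,-40],[0,0,0]],[40,[0,0,-80],[0,0,0]],[40,[0,0,-130],[0,0,0]],[40,[0,0,-180],[0,0,0]],[40,[0,0,-180],[0,0,0]],[40,[0,0,-180],[0,0,0]]]}}

```text
clock: 18.12
tcp_pos: [0.4658, -0.1505, 0.2704]
orientation: [3.123, 0.33, 0.003]
contact_force: [0.2, -0.9, 0.0]
grip_width: 0.0399
```

```bash
python3 - <<'E'
from c import *
i,d=r.grab_frame('wrist');save('w6',i[80:280,180:460]);P=cloud('wrist',d,o).reshape(-1,3)
print(o['tcp_pos'],o['contact_force'],o['clock'])
L=(P-[.466,-.151,0])@R.from_euler('z',.21).as_matrix();near=(np.abs(L[:,0])<.055)&(np.abs(L[:,1])<.05)
for lo,hi in [(.1,.13),(.13,.15),(.03,.055)]:
    Q=P[near&(P[:,2]>lo)&(P[:,2]<hi)&(L[:,1]>-.025)]
    if len(Q):print(lo,len(Q),np.round(np.median(Q[:,2]),4),cv2.minAreaRect((Q[:,:2]*1000).astype(np.float32)))
E
```

```text
[ 0.46576915 -0.15054466  0.27038975] [ 0.20027291 -0.90675304  0.01554133] 18.125
0.1 203 0.1159 ((480.68743896484375, -147.6583709716797), (5.0933451652526855, 25.770240783691406), 11.587251663208008)
0.13 1245 0.1364 ((465.9175720214844, -150.76124572753906), (34.900875091552734, 26.054323196411133), 12.993886947631836)
0.03 822 0.0462 ((465.978271484375, -151.8512725830078), (45.96885299682617, 48.282684326171875), 12.141818046569824)
```

View pics/w6.png

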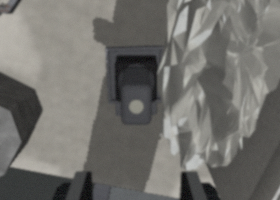

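The reader is back in its dock: crop (135,85), top at 0.1364 m against 0.1365 m at the start, and within 1 mm of its starting position. I'm handing in.

```bash
python3 -c "
from bench import r
print(r.hand_in())"
```

```text
the job is handed in; nothing more can be done
None
```

I read both labels, flange first, then stood the reader back in its dock, let go and handed the job in at about 18 s. One force reading of about 135 N on the way to the flange may count against the run.

- **Force spike:** On the first approach to the flange, at full tilt, joints 3, 4 and 6 ran to their limits and the force reading reached about 135 N. The limit is 120 N. It dropped back to normal as soon as I backed off, and I saw no contact in the picture, so I think it came from the joint stops. I can't rule out that it tripped the force or joint-range limit.
- **Flange label:** I read it with a flatter beam, about 11° off square. By my measurements the spot was within 3 mm of the label middle across it and about 6 mm along its normal, held still for about 2 s.
- **Plate label:** The spot was within 1 mm across and about 4 mm along the normal, about 3° off square, held for about 1.8 s.
- **Reader in dock:** The last wrist view shows it upright and released. Its top is at 0.1364 m against 0.1365 m at the start, within 1 mm of where it began, and the gripper is clear above it.
- **Oil can and nut:** I did not go near them, and I did not measure their positions again at the end.

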